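# Crib-stack the washed corner pieces on the drying rack

## Task

One large wooden L-shaped corner piece already lies on the dark slatted drying rack; stack the two other large ones from the table flat on top of it in alternating directions, so that the pile stands balanced and dries. The first is turned half round from the piece on the rack, so that its two arm ends lie on that piece's two arm ends and the pair outlines a square; the second goes on top of it facing the same way as the bottom piece and squarely above it. The bottom piece stays on the rack, and the small corner piece is not wanted: leave it where it lies.

Things in the scene. Friction and masses are not known exactly. Their poses are not given: they have to be found in the camera images.
- base_heel (a point): Flat wooden L, 30 mm thick, two arms each 100 mm long (outside) and 44 mm wide, about 0.14 kg. Bottom of the pile, loose on the 150 mm square rack, slat tops 20 mm above the table. Point: middle of the heel (44 mm square where the arms meet), half-way up. x runs along one arm, y along the other, from the heel to the arm ends (78 mm off); z up. Grip across an arm 35 to 65 mm out.
- piece_a_heel (a point): Flat wooden L, 30 mm thick, two arms each 100 mm long (outside) and 44 mm wide, about 0.14 kg. Starts flat on the table, any way round; interchangeable with piece_b. Point: middle of the heel (44 mm square where the arms meet), half-way up. x runs along one arm, y along the other, from the heel to the arm ends (78 mm off); z up. Grip across an arm 35 to 65 mm out.
- piece_b_heel (a point): Flat wooden L, 30 mm thick, two arms each 100 mm long (outside) and 44 mm wide, about 0.14 kg. Starts flat on the table, any way round; interchangeable with piece_a. Point: middle of the heel (44 mm square where the arms meet), half-way up. x runs along one arm, y along the other, from the heel to the arm ends (78 mm off); z up. Grip across an arm 35 to 65 mm out.
- small_heel (a point): A smaller wooden L lying flat on the table, arms 62 mm long and 26 mm wide, 18 mm thick: not part of the job, to be left where it is. The point is the middle of its heel, half-way up; x and y run along its arms, z is up.
Things that resemble listed ones, but are neither listed nor needed, are in the scene too. Leave any turquoise look-alike of the part that bears piece_a_heel alone.

How it is judged:
By the outcome, as a careful person would: the job done as asked, in the order asked, and still so for the second after the job is handed in, with the robot touching nothing.
It also fails if it takes over 61 s, if anything falls off the work surface, if the arm or the gripper's body presses on something with over 40 N, if the wrist force passes 120 N, or if a joint passes its speed limit or range.

## Robot

A 7-joint arm with a two-finger parallel gripper is mounted at the origin on the work surface. World frame = base frame: x ahead of the robot, y to its left, z up, the work surface at z = 0. Lengths are in mm, angles in rad, forces in N, time in s.
With the tool pointing down it reaches from about 425 to 875 mm from the base axis. Payload 4.7 kg.
Tool frame: the origin (TCP) lies at the very end of the fingers, on their centre line; the grasp point (between the pads) lies 19 mm behind it; z points along the fingers, y is the direction in which the jaws open and shut (so a half turn about z gives the same grasp; the last joint's range is limited). The gripper opens to 87 mm and grips with 3 to 60 N. Pads are 19 mm wide; open, the fingers measure 117 mm over their backs; the gripper's body (75 mm by 190 mm) begins 51 mm behind the grasp point.
Start: joints at [-1.179, 0.321, -0.07, 1.45, 0.023, 1.371, -0.057], TCP at [239.798, 604.171, 222.587] pointing down, gripper open.
Joint ranges: [-2.86, 2.86], [-0.3, 2.09], [-1.38, 1.24], [0.06, 2.45], [-1.56, 4.7], [0.09, 2.05], [-2.69, 2.69]. Speed limits (rad/s): [2.57, 2.57, 3.14, 3.14, 3.14, 3.14, 3.14].

## Interface

Orientations are given as a rotation vector (axis times angle).
In Python, from plant import robot, capture, calibration, workorder gives the robot as it stands. The module is installed in compiled form; this text tells all that it offers.
- The arm moves only by the shell command python3 -m crank 'ROWS' [OPENING] [FORCE]. ROWS is JSON, a list of rows, each an object of numbers: "x", "y", "z": the shift along the tool's x, y, z in m; "ax", "ay", "az": the turn, a rotation vector about the tool's x, y, z in degrees. A call has 1 to 12 rows; each row is the pose to reach, as a shift and turn from the pose commanded when the call began, along the tool's axes at that moment; what a row does not reach only later rows make up. A row lasts 1/8 s, in which the tool goes at most 62.5 mm and 10.7 degrees, less where a joint would pass 70% of its speed; a pose out of reach is approached as far as the arm can. A call with a gripper value outside its range is refused whole. OPENING is the closure in counts, from 0 (fully open) to 255 (shut), set as the call begins (- or left out, the last holds). The fingers move at their own pace and stop on an object; FORCE is the grip in N (left out, the last holds). Time passes only in rows, so rows that repeat a pose let the fingers close. It gives the time, the measured TCP pose, the force and the opening at its end, in the units of the state.
- robot.get_state(): the state, without advancing time (a new reading comes with each control period).
- capture(name): name is "scene" or "top" or "wrist"; returns (picture, depth): 400x640x3 uint8, red, green, blue; 400x640 float32, mm along the optical axis (not along the pixel's ray), 0 where there is no reading.
- calibration(name): a dict with "camera_matrix" (3x3 intrinsics, pixels), "world_from_camera" (4x4, takes a point from camera to world coordinates). Camera axes: x right, y up, looking along -z (the intrinsics and any distortion apply to the point x, -y, -z); pixel columns grow to the right and rows downward; lengths in mm; the calibration is good to about 2 mm. The wrist camera is an equidistant fisheye: a pixel r from the principal point sees the ray r / f radians off the axis. A picture is of the moment at which its call begins: read the wrist's pose just before it. calibration takes no time and is no camera call; for the wrist camera it gives the pose at the moment of the call.
- workorder.sign_off(): hands the job in, once; it reports no verdict.
The state is a dict: "time_s": time; "joint_positions": joint angles; "joint_velocities": joint speeds; "effort": joint torques, N m; "tool_pos": TCP position; "tool_rot": TCP orientation; "ft_force": force on the tool from outside, world axes, zero at the start; "torque": the same for the moment, N m; "width": finger opening in mm.
Only numpy, scipy, OpenCV 4.12 (cv2) and the standard library are available. Lean on these libraries where they do the work, as an engineer would, in place of code of your own. Each camera call takes 0.05 s, during which the arm holds its last target.

## Working session

There is one attempt and no reset: what is moved stays moved. The work goes in short steps, Python scripts to look and compute and a shell command to move; the robot and the scene stay as the last step left them, time stands still between calls to the robot, and variables do not carry over. Pictures are saved under pics/ and viewed, and the job is handed in when it is done.

```bash
mkdir -p pics; ls
python3 - <<'E'
from plant import robot, capture, calibration, workorder
import cv2,numpy as np
s=robot.get_state();print(s)
for n in("scene","top"):
    p,d=capture(n);cv2.imwrite(f"pics/{n}0.png",p[:,:,::-1]);np.save(f"pics/{n}0d.npy",d);np.save(f"pics/{n}0p.npy",p)
    print(n,calibration(n))
E
```

```text
pics
{'time_s': 0.0, 'joint_positions': array([-1.17889755,  0.32182981, -0.0700866 ,  1.45169114,  0.02261325,
        1.37078553, -0.05691254]), 'joint_velocities': array([-7.17411260e-04, -5.99431680e-04,  3.39400994e-04, -3.68470833e-04,
        6.01063252e-04,  1.99444504e-05,  7.75169616e-04]), 'effort': array([ 2.70492337e-04, -4.91297328e+01, -4.03658794e-01, -3.12519264e+01,
       -6.37376332e-02,  4.42310655e-02,  1.81386049e-04]), 'tool_pos': array([239.61303725, 603.62260904, 221.44900202]), 'tool_rot': array([-5.89839104e-01, -3.08546608e+00,  3.00024040e-03]), 'ft_force': array([ 0.32849023,  0.44077203, -0.45060254]), 'torque': array([ 0.00577612,  0.01715904, -0.0611093 ]), 'width': 87.02883644556836}
scene {'camera_matrix': array([[402.53074346,   0.        , 321.35824864],
       [  0.        , 402.53074346, 206.53585527],
       [  0.        ,   0.        ,   1.        ]]), 'world_from_camera': array([[-7.39614944e-01, -5.65785851e-01,  3.64494315e-01,
         7.76627092e+02],
       [ 6.73011378e-01, -6.25800181e-01,  3.94245886e-01,
         2.76607505e+02],
       [ 5.04186382e-03,  5.36898970e-01,  8.43631481e-01,
         6.65099511e+02],
       [ 0.00000000e+00,  0.00000000e+00,  0.00000000e+00,
         1.00000000e+00]])}
top {'camera_matrix': array([[493.38307537,   0.        , 319.21926016],
       [  0.        , 493.38307537, 202.52500791],
       [  0.        ,   0.        ,   1.        ]]), 'world_from_camera': array([[-1.01602061e-02,  9.92134171e-01, -1.24766008e-01,
         4.21182531e+02],
       [-9.99829561e-01, -1.20030646e-02, -1.40276683e-02,
        -1.18864849e+01],
       [-1.54149035e-02,  1.24602219e-01,  9.92087026e-01,
         9.39581208e+02],
       [ 0.00000000e+00,  0.00000000e+00,  0.00000000e+00,
         1.00000000e+00]])}
```

View pics/top0.png

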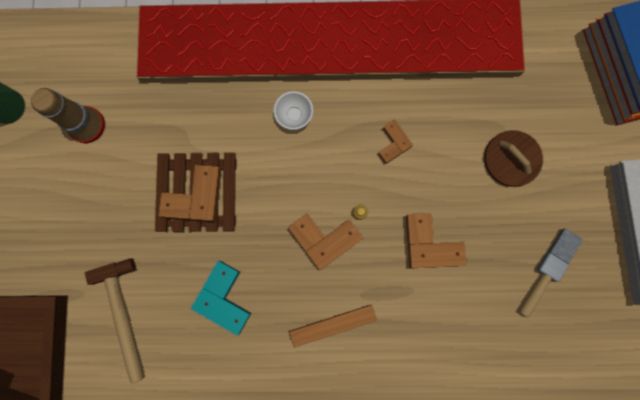

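View pics/scene0.png

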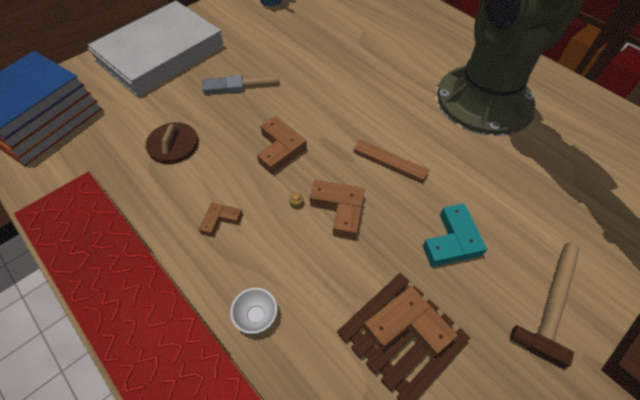

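```bash
cat > h.py <<'E'
import numpy as np,cv2
from scipy.optimize import minimize
from plant import robot,capture,calibration
def cloud(n,d,cal):
    K=cal["camera_matrix"];T=cal["world_from_camera"]
    v,u=np.mgrid[0:d.shape[0],0:d.shape[1]]
    X=(u-K[0,2])/K[0,0]*d;Y=-(v-K[1,2])/K[1,1]*d
    P=np.stack([X,Y,-d],-1)@T[:3,:3].T+T[:3,3]
    P[d<=0]=np.nan
    return P
def sdL(p,a=100.,w=44.):
    # signed dist of L, heel centre origin
    def box(p,x0,x1,y0,y1):
        c=np.array([(x0+x1)/2,(y0+y1)/2]);h=np.array([(x1-x0)/2,(y1-y0)/2])
        q=np.abs(p-c)-h
        return np.linalg.norm(np.maximum(q,0),axis=1)+np.minimum(q.max(1),0)
    o=-w/2
    return np.minimum(box(p,o,o+a,o,-o),box(p,o,-o,o,o+a))
def fitL(pts,a=100.,w=44.):
    """pts: Nx2 top-face points (mm). Maximise grid IoU-like cover."""
    c0=pts.mean(0);best=None
    lo=c0-130;R=2.0
    g=np.zeros((130,130),np.float32)
    ij=((pts-lo)/R).astype(int);ok=((ij>=0)&(ij<130)).all(1)
    g[ij[ok,0],ij[ok,1]]=1
    g=cv2.morphologyEx(g,cv2.MORPH_CLOSE,np.ones((3,3)))
    I,J=np.mgrid[0:130,0:130];C=np.stack([I,J],-1).reshape(-1,2)*R+lo+R/2
    gg=g.reshape(-1)
    def cost(q):
        c,s=np.cos(q[2]),np.sin(q[2])
        p=(C-q[:2])@np.array([[c,-s],[s,c]])
        m=1/(1+np.exp(np.clip(sdL(p,a,w)/1.5,-30,30)))
        return np.abs(m-gg).sum()/ (gg.sum())
    off=np.array([a-w,a-w])*.3
    for t in np.deg2rad(np.arange(0,360,30)):
        c,s=np.cos(t),np.sin(t)
        q0=np.r_[c0-np.array([[c,-s],[s,c]])@off,t]
        r=minimize(cost,q0,method="Nelder-Mead",options=dict(initial_simplex=q0+np.array([[0,0,0],[8,0,0],[0,8,0],[0,0,.3]]),maxiter=150))
        if best is None or r.fun<best.fun:best=r
    r=minimize(cost,best.x,method="Nelder-Mead")
    return r.x,r.fun
E
python3 - <<'E'
from h import *
for n in("top","scene"):
    d=np.load(f"pics/{n}0d.npy");p=np.load(f"pics/{n}0p.npy").astype(int)
    P=cloud(n,d,calibration(n))
    hsv=cv2.cvtColor(p.astype(np.uint8),cv2.COLOR_RGB2HSV)
    tab=P[150:170,250:300] if n=="top" else P[40:60,300:340]
    print(n,"table z",np.nanmedian(tab[...,2]), np.nanstd(tab[...,2]))
    boxes={"base":(150,150,240,235),"A":(285,210,365,275),"B":(400,208,470,272),"small":(375,118,415,166),"turq":(188,258,252,336)} if n=="top" else {"base":(350,270,470,370),"A":(305,175,370,240),"B":(252,112,310,175),"small":(195,198,245,238),"turq":(420,200,490,268)}
    for k,(a,b,c,e) in boxes.items():
        Q=P[b:e,a:c].reshape(-1,3);
        z0={"base":50,"small":18}.get(k,30)
        m=np.abs(Q[:,2]-z0)<(8 if z0!=50 else 10)
        q=Q[m];A,w=(62,26) if k=="small" else (100,44)
        x,f=fitL(q[:,:2],A,w)
        print(k,len(q),"z",np.median(q[:,2]).round(1),"fit",x[:2].round(1),np.rad2deg(x[2]).round(1)%360,"cost",round(f,3))
E
```

```text
top table z -1.1677622807545731 1.7095416389202716
base 2076 z 48.7 fit [526.6 214.3] 354.9 cost 0.122
A 2050 z 29.2 fit [441.4  -4.1] 306.0 cost 0.144
B 2066 z 29.4 fit [ 435.9 -187. ] 272.1 cost 0.122
small 710 z 17.0 fit [ 649.5 -161. ] 32.9 cost 0.2
turq 2118 z 28.9 fit [353.  208.2] 240.7 cost 0.123
scene table z 0.13194623084916657 1.2016394082561115
base 3013 z 50.0 fit [528.3 217.3] 355.1 cost 0.121
A 1709 z 29.9 fit [442.7  -0.5] 305.6 cost 0.125
B 1323 z 29.7 fit [ 437.4 -184. ] 272.5 cost 0.123
small 705 z 17.4 fit [ 650.7 -157.6] 33.2 cost 0.201
turq 2026 z 30.1 fit [354.1 211.6] 240.4 cost 0.122
```

```bash
cat >> h.py <<'E'
from scipy.spatial.transform import Rotation as Ro
def go(x,y,z,jaw,s=None):
    """print the tool-axes shift (m) and az (deg) from measured pose to world TCP target, jaw angle deg"""
    s=s or robot.get_state();R=Ro.from_rotvec(s["tool_rot"]);M=R.as_matrix()
    d=M.T@(np.array([x,y,z])-s["tool_pos"])/1000
    c,sn=np.cos(np.deg2rad(jaw)),np.sin(np.deg2rad(jaw))
    Y=np.array([c,sn,0]);Z=np.array([0,0,-1.]);X=np.cross(Y,Z)
    T=Ro.from_matrix(np.stack([X,Y,Z],1))
    v=(R.inv()*T).as_rotvec(degrees=True)
    print("pos",s["tool_pos"].round(1),"jaw",np.rad2deg(np.arctan2(M[1,1],M[0,1])).round(1),"w",round(s["width"],1),"q",s["joint_positions"].round(2),"t",round(s["time_s"],2))
    print("shift",d.round(4),"turn",v.round(1))
E
python3 - <<'E'
from h import *
d=np.load("pics/top0d.npy");P=cloud("top",d,calibration("top"))
m=P[...,2]>60
n,l,st,c=cv2.connectedComponentsWithStats(m.astype(np.uint8))
for i in range(1,n):
    if st[i,4]>40:
        q=P[l==i];print(st[i],q.min(0).round(),q.max(0).round())
for nm,(u,v) in dict(knob=(360,212),bowl=(293,112)).items():
    print(nm,P[v-6:v+7:3,u].round())
d=np.load("pics/scene0d.npy");P=cloud("scene",d,calibration("scene"));print(P[192:208:3,296].round())
for y in [0]:
    # grasp points
    for nm,(hx,hy,t) in dict(A=(442,-2.3,305.8),B=(436.6,-185.5,272.3)).items():
        for k in (0,90):
            a=np.deg2rad(t+k);print(nm,k,(hx+50*np.cos(a)).round(1),(hy+50*np.sin(a)).round(1))
go(471.2,-42.9,120,35.8)
go(482.5,26.9,120,125.8)
go(482.5,26.9,120,-54.2)
E
```

```text
[ 602    1   38  111 2420] [ 690. -580.   60.] [ 883. -527.  105.]
[  0  82   7  27 126] [716. 581.  60.] [766. 595.  79.]
[  31   88   56   43 1485] [671. 429.  60.] [726. 481. 157.]
knob [[529. -75.  20.]
 [523. -75.  25.]
 [517. -75.  25.]
 [512. -75.  22.]
 [507. -75.  20.]]
bowl [[729.  51.   7.]
 [725.  51.   2.]
 [717.  51.   7.]
 [712.  51.   4.]
 [707.  51.   1.]]
[[504. -94.  -1.]
 [518. -75.  25.]
 [524. -68.  26.]
 [526. -66.  22.]
 [529. -63.  17.]
 [529. -64.   5.]]
A 0 471.2 -42.9
A 90 482.6 26.9
B 0 438.6 -235.5
B 90 486.6 -183.5
pos [239.6 603.7 221.6] jaw 68.4 w 86.8 q [-1.18  0.32 -0.07  1.45  0.02  1.37 -0.06] t 0.1
shift [-0.4537 -0.5154  0.1025] turn [-0.1  0.  32.6]
pos [239.6 603.7 221.6] jaw 68.4 w 86.8 q [-1.18  0.32 -0.07  1.45  0.02  1.37 -0.06] t 0.1
shift [-0.4385 -0.4464  0.1024] turn [ -0.1  -0.  -57.4]
pos [239.6 603.7 221.6] jaw 68.4 w 86.8 q [-1.18  0.32 -0.07  1.45  0.02  1.37 -0.06] t 0.1
shift [-0.4385 -0.4464  0.1024] turn [-0.000e+00  1.000e-01  1.226e+02]
```

```bash
python3 -m crank '[{"x":-0.33,"y":-0.17,"z":0.02,"az":16},{"x":-0.33,"y":-0.17,"z":0.02,"az":16},{"x":-0.33,"y":-0.17,"z":0.02,"az":16},{"x":-0.33,"y":-0.17,"z":0.02,"az":16},{"x":-0.33,"y":-0.17,"z":0.02,"az":16},{"x":-0.454,"y":-0.515,"z":0.1,"az":32.6},{"x":-0.454,"y":-0.515,"z":0.1,"az":32.6},{"x":-0.454,"y":-0.515,"z":0.1,"az":32.6},{"x":-0.454,"y":-0.515,"z":0.1,"az":32.6},{"x":-0.454,"y":-0.515,"z":0.1,"az":32.6},{"x":-0.454,"y":-0.515,"z":0.1,"az":32.6},{"x":-0.454,"y":-0.515,"z":0.1,"az":32.6}]' 60 30
python3 - <<'E'
from h import *
go(471.2,-42.9,120,35.8)
E
```

```text
pos [239.6 603.7 221.6] jaw 68.4 w 86.8 q [-1.18  0.32 -0.07  1.45  0.02  1.37 -0.06] t 0.1
shift [-0.4537 -0.5154  0.1025] turn [-0.1  0.  32.6]schema error: expected keys x, y, z, ax, ay, az
```

```bash
python3 -m crank '[{"x":-0.33,"y":-0.17,"z":0.02,"ax":0,"ay":0,"az":16},{"x":-0.33,"y":-0.17,"z":0.02,"ax":0,"ay":0,"az":16},{"x":-0.33,"y":-0.17,"z":0.02,"ax":0,"ay":0,"az":16},{"x":-0.33,"y":-0.17,"z":0.02,"ax":0,"ay":0,"az":16},{"x":-0.33,"y":-0.17,"z":0.02,"ax":0,"ay":0,"az":16},{"x":-0.454,"y":-0.515,"z":0.1,"ax":0,"ay":0,"az":32.6},{"x":-0.454,"y":-0.515,"z":0.1,"ax":0,"ay":0,"az":32.6},{"x":-0.454,"y":-0.515,"z":0.1,"ax":0,"ay":0,"az":32.6},{"x":-0.454,"y":-0.515,"z":0.1,"ax":0,"ay":0,"az":32.6},{"x":-0.454,"y":-0.515,"z":0.1,"ax":0,"ay":0,"az":32.6},{"x":-0.454,"y":-0.515,"z":0.1,"ax":0,"ay":0,"az":32.6},{"x":-0.454,"y":-0.515,"z":0.1,"ax":0,"ay":0,"az":32.6}]' 60 30
python3 - <<'E'
from h import *
go(471.2,-42.9,120,35.8)
E
```

```text
time_s: 1.6
tool_pos: [471.1, -44.8, 122.0]
tool_rot: [-1.435, -2.794, 0.0]
ft_force: [0.4, 0.9, 0.2]
width: 66.4
pos [471.1 -44.8 122. ] jaw 35.6 w 66.4 q [-0.47  0.01  0.52  2.02 -0.01  1.11  0.67] t 1.6
shift [0.0015 0.0012 0.002 ] turn [-0.  -0.  -0.2]
```

Run:
```python
from h import *
c=calibration("wrist");p,d=capture("wrist");cv2.imwrite("pics/w1.png",p[:,:,::-1])
K=c["camera_matrix"];T=c["world_from_camera"];print(K,T.round(2))
v,u=np.mgrid[0:400,0:640]
x=(u-K[0,2])/K[0,0];y=(v-K[1,2])/K[1,1];r=np.hypot(x,y);k=np.where(r>1e-6,np.tan(np.clip(r,0,1.5))/np.maximum(r,1e-6),1)
P=np.stack([x*k*d,-y*k*d,-d],-1)@T[:3,:3].T+T[:3,3]
np.save("pics/w1P.npy",P);np.save("pics/w1p.npy",p)
m=(d>0)&(np.abs(P[...,2]-30)<7)&(np.hypot(P[...,0]-455,P[...,1]+10)<110)
cv2.imwrite("pics/w1m.png",m.astype(np.uint8)*255)
n,l,st,_=cv2.connectedComponentsWithStats(m.astype(np.uint8))
i=1+st[1:,4].argmax();q=P[l==i];print(st[i],np.median(q[:,2]),fitL(q[:,:2]))
```

```text
[[309.70691629   0.         319.70001186]
 [  0.         309.70691629 199.2545008 ]
 [  0.           0.           1.        ]] [[ 8.1000e-01 -5.6000e-01 -1.6000e-01  4.2766e+02]
 [ 5.8000e-01  7.8000e-01  2.2000e-01  1.7230e+01]
 [ 0.0000e+00 -2.8000e-01  9.6000e-01  2.8444e+02]
 [ 0.0000e+00  0.0000e+00  0.0000e+00  1.0000e+00]]
[ 294  116  120  115 9333] 30.25645700835591 (array([442.40814842,  -1.65733816,   5.3402649 ]), np.float64(0.12080978766365298))
```

View pics/w1.png

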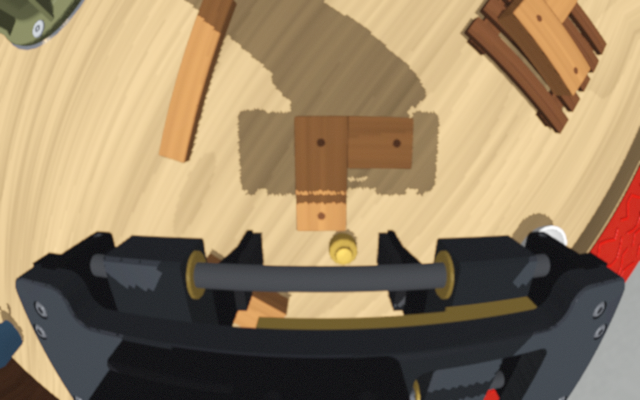

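View pics/w1m.png

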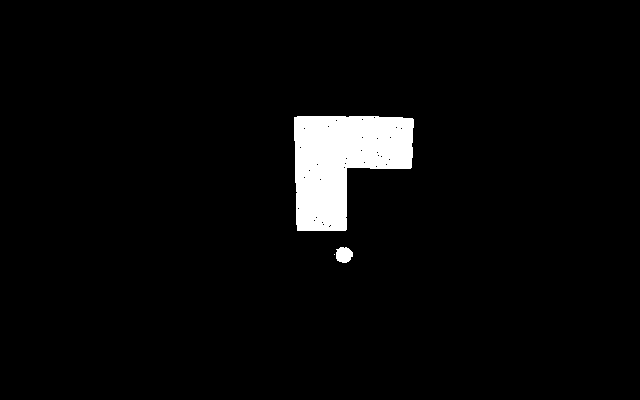

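```bash
python3 -m crank '[{"x":0.002,"y":0.002,"z":0.05,"ax":0,"ay":0,"az":-0.3},{"x":0.002,"y":0.002,"z":0.09,"ax":0,"ay":0,"az":-0.3},{"x":0.002,"y":0.002,"z":0.105,"ax":0,"ay":0,"az":-0.3},{"x":0.002,"y":0.002,"z":0.114,"ax":0,"ay":0,"az":-0.3},{"x":0.002,"y":0.002,"z":0.114,"ax":0,"ay":0,"az":-0.3}]' 60 30
python3 - <<'E'
from h import *
go(471.8,-42.1,5,36)
E
```

```text
time_s: 2.28
tool_pos: [472.8, -39.1, 9.0]
tool_rot: [1.424, 2.8, 0.001]
ft_force: [-0.1, -0.1, 0.0]
width: 66.5
pos [472.8 -39.1   9. ] jaw 36.1 w 66.5 q [-0.45  0.19  0.51  2.11 -0.12  0.87  0.76] t 2.27
shift [-0.0019 -0.0026  0.004 ] turn [0.  0.  0.1]
```

```bash
python3 -m crank '[{"x":-0.0019,"y":-0.0026,"z":0.004,"ax":0,"ay":0,"az":0},{"x":-0.0019,"y":-0.0026,"z":0.004,"ax":0,"ay":0,"az":0}]' 
python3 -m crank '[{"x":0,"y":0,"z":0,"ax":0,"ay":0,"az":0},{"x":0,"y":0,"z":0,"ax":0,"ay":0,"az":0},{"x":0,"y":0,"z":0,"ax":0,"ay":0,"az":0},{"x":0,"y":0,"z":0,"ax":0,"ay":0,"az":0},{"x":0,"y":0,"z":0,"ax":0,"ay":0,"az":0}]' 255 30
python3 - <<'E'
from h import *
go(471.8,-42.1,5,36)
E
```

```text
time_s: 2.52
tool_pos: [471.6, -42.5, 5.1]
tool_rot: [1.425, 2.799, 0.001]
ft_force: [0.4, -0.1, -0.0]
width: 66.7
time_s: 3.15
tool_pos: [471.4, -42.2, 4.7]
tool_rot: [1.425, 2.8, 0.0]
ft_force: [-0.2, 0.2, 1.5]
width: 44.1
pos [471.4 -42.2   4.7] jaw 36.1 w 44.1 q [-0.45  0.19  0.52  2.12 -0.13  0.86  0.78] t 3.15
shift [-0.0002  0.0004 -0.0003] turn [ 0.  -0.   0.1]
```

```bash
python3 -m crank '[{"x":0,"y":0,"z":-0.06,"ax":0,"ay":0,"az":0},{"x":0,"y":0,"z":-0.12,"ax":0,"ay":0,"az":0},{"x":0,"y":0,"z":-0.15,"ax":0,"ay":0,"az":0},{"x":0,"y":0,"z":-0.15,"ax":0,"ay":0,"az":10},{"x":0,"y":0,"z":-0.15,"ax":0,"ay":0,"az":20},{"x":0,"y":0,"z":-0.15,"ax":0,"ay":0,"az":30}]'
python3 - <<'E'
from h import *
go(538.5,271,140,-95)
E
```

```text
time_s: 3.9
tool_pos: [470.9, -42.2, 154.2]
tool_rot: [-2.107, -2.329, 0.0]
ft_force: [0.3, -0.0, -1.4]
width: 43.4
pos [470.9 -42.2 154.2] jaw 5.7 w 43.4 q [-0.49 -0.03  0.52  1.98  0.01  1.18  0.12] t 3.9
shift [0.3049 0.0985 0.0142] turn [ -0.    0.  100.7]
```

```bash
python3 -m crank '[{"x":0.03,"y":0.01,"z":0,"ax":0,"ay":0,"az":10},{"x":0.06,"y":0.02,"z":0,"ax":0,"ay":0,"az":20},{"x":0.09,"y":0.03,"z":0,"ax":0,"ay":0,"az":30},{"x":0.12,"y":0.04,"z":0,"ax":0,"ay":0,"az":40},{"x":0.15,"y":0.05,"z":0,"ax":0,"ay":0,"az":50},{"x":0.18,"y":0.06,"z":0,"ax":0,"ay":0,"az":60},{"x":0.21,"y":0.07,"z":0,"ax":0,"ay":0,"az":70},{"x":0.24,"y":0.08,"z":0,"ax":0,"ay":0,"az":80},{"x":0.27,"y":0.09,"z":0,"ax":0,"ay":0,"az":90},{"x":0.295,"y":0.095,"z":0.007,"ax":0,"ay":0,"az":98},{"x":0.305,"y":0.0985,"z":0.014,"ax":0,"ay":0,"az":100.7},{"x":0.305,"y":0.0985,"z":0.014,"ax":0,"ay":0,"az":100.7}]' 
python3 -m crank '[{"x":0,"y":0,"z":0,"ax":0,"ay":0,"az":0}]'
python3 - <<'E'
from h import *
go(538.5,271,90,-95)
for n in("scene","top","wrist"):
    p,d=capture(n);cv2.imwrite(f"pics/{n}1.png",p[:,:,::-1]);np.save(f"pics/{n}1d.npy",d)
E
```

```text
time_s: 5.4
tool_pos: [536.0, 272.1, 139.1]
tool_rot: [3.138, -0.123, -0.003]
ft_force: [0.2, 0.1, -1.2]
width: 44.1
time_s: 5.52
tool_pos: [537.1, 270.5, 140.4]
tool_rot: [3.138, -0.127, -0.0]
ft_force: [0.3, -1.3, -0.3]
width: 43.9
pos [537.1 270.5 140.4] jaw -94.6 w 43.9 q [-0.82  0.28  0.37  1.69 -0.11  1.19 -2.08] t 5.53
shift [ 0.0014 -0.0007  0.0504] turn [0.  0.  0.4]
```

View pics/scene1.png

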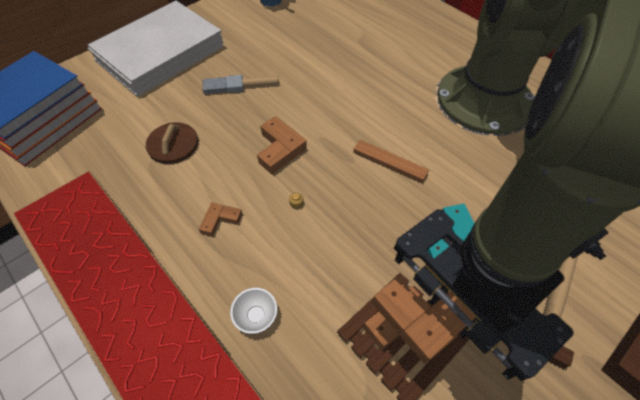

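View pics/wrist1.png

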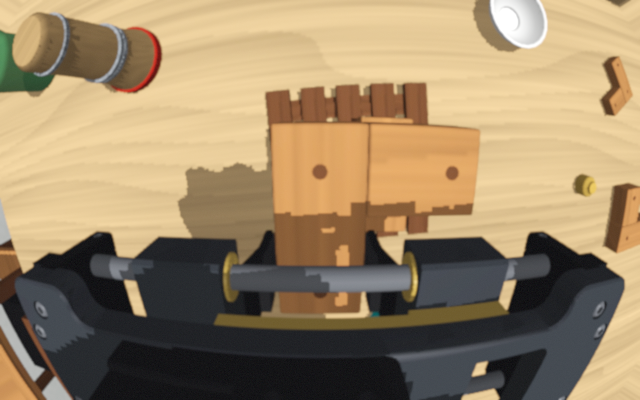

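```bash
cat >> h.py <<'E'
def wcloud(d,c):
    K=c["camera_matrix"];T=c["world_from_camera"]
    v,u=np.mgrid[0:400,0:640]
    x=(u-K[0,2])/K[0,0];y=(v-K[1,2])/K[1,1];r=np.hypot(x,y);k=np.where(r>1e-6,np.tan(np.clip(r,0,1.5))/np.maximum(r,1e-6),1)
    P=np.stack([x*k*d,-y*k*d,-d],-1)@T[:3,:3].T+T[:3,3];P[d<=0]=np.nan
    return P
def edges(q,th):
    "q Nx2 ; extents along dir th and th+90 (1 % / 99 %)"
    a=np.deg2rad(th);R=np.array([[np.cos(a),np.sin(a)],[-np.sin(a),np.cos(a)]])
    return R,q@R.T
E
python3 - <<'E'
from h import *
d=np.load("pics/wrist1d.npy");P=wcloud(d,calibration("wrist"))
m=np.abs(P[...,2]-166)<6
m[:, :270]=0;m[:,485:]=0;m[240:]=0
q=P[m];print(len(q),np.median(q[:,2]),q.min(0),q.max(0))
# plane tilt
A=np.c_[q[:,:2]-q[:,:2].mean(0),np.ones(len(q))];print("tilt",np.linalg.lstsq(A,q[:,2],rcond=None)[0][:2])
# yaw: fit outer edges
for th in (173,174,175,176,177):
    R,l=edges(q[:,:2],th)
    print(th,np.percentile(l,[.5,99.5],axis=0).round(1).tolist())
hull=q[:,:2].astype(np.float32)
# outer heel edges: x-min edge (local) as line fit over y bins
R,l=edges(q[:,:2],175)
b=np.arange(l[:,1].min()+5,l[:,1].max()-5,3);e=[np.nanmin(l[(l[:,1]>=t)&(l[:,1]<t+3),0]) for t in b]
print("local xmin edge slope deg,val",np.rad2deg(np.polyfit(b,e,1)[0]),np.median(e))
b=np.arange(l[:,0].min()+5,l[:,0].max()-5,3);e2=[np.nanmin(l[(l[:,0]>=t)&(l[:,0]<t+3),1]) for t in b]
print("local ymin edge slope",np.rad2deg(np.polyfit(b,e2,1)[0]),np.median(e2))
h=np.array([np.median(e)+22,np.median(e2)+22])@R;print("heel now",h)
# base in same picture from original
E
```

```text
20989 166.44080723384224 [551.92067251 188.42831763 161.46504298] [610.64713243 291.8340405  168.81436106]
tilt [-0.00162661  0.00132666]
173 [[-574.0, -358.5], [-517.6, -260.4]]
174 [[-578.8, -348.8], [-523.4, -250.7]]
175 [[-583.7, -339.1], [-529.0, -241.0]]
176 [[-588.8, -329.3], [-534.5, -231.1]]
177 [[-594.1, -319.5], [-539.7, -221.1]]
local xmin edge slope deg,val -0.3317692763725093 -583.8336868392765
local ymin edge slope 0.36767983503755614 -339.4435304704406
heel now [587.36276672 267.26852972]
```

```bash
python3 -m crank '[{"x":0.001,"y":0,"z":0.04,"ax":0,"ay":0,"az":0.4},{"x":0.001,"y":0,"z":0.07,"ax":0,"ay":0,"az":0.4},{"x":0.001,"y":0,"z":0.08,"ax":0,"ay":0,"az":0.4},{"x":0.001,"y":0,"z":0.082,"ax":0,"ay":0,"az":0.4},{"x":0.001,"y":0,"z":0.082,"ax":0,"ay":0,"az":0.4}]'
python3 - <<'E'
from h import *
go(538.5,271,55,-95)
E
```

```text
time_s: 6.3
tool_pos: [539.1, 271.7, 59.9]
tool_rot: [-3.137, 0.138, -0.003]
ft_force: [-0.0, 0.3, -1.9]
width: 43.9
pos [539.1 271.7  59.9] jaw -95.1 w 43.9 q [-0.81  0.36  0.36  1.77 -0.14  1.04 -2.06] t 6.3
shift [-0.0005  0.0008  0.0049] turn [-0.1 -0.1 -0.1]
```

```bash
python3 -m crank '[{"x":-0.0005,"y":0.0005,"z":0.003,"ax":0,"ay":0,"az":0},{"x":-0.0005,"y":0.0005,"z":0.0045,"ax":0,"ay":0,"az":0},{"x":-0.0005,"y":0.0005,"z":0.0045,"ax":0,"ay":0,"az":0}]'
python3 - <<'E'
from h import *
go(538.5,271,55,-95)
E
```

```text
time_s: 6.68
tool_pos: [537.8, 271.1, 54.7]
tool_rot: [-3.138, 0.138, -0.001]
ft_force: [0.5, -1.2, 1.6]
width: 43.5
pos [537.8 271.1  54.7] jaw -95.0 w 43.5 q [-0.81  0.37  0.35  1.77 -0.15  1.03 -2.06] t 6.67
shift [ 0.0007  0.     -0.0003] turn [-0. -0. -0.]
```

```bash
python3 -m crank '[{"x":0,"y":0,"z":0,"ax":0,"ay":0,"az":0},{"x":0,"y":0,"z":0,"ax":0,"ay":0,"az":0},{"x":0,"y":0,"z":0,"ax":0,"ay":0,"az":0},{"x":0,"y":0,"z":-0.02,"ax":0,"ay":0,"az":0},{"x":0,"y":0,"z":-0.07,"ax":0,"ay":0,"az":0},{"x":0,"y":0,"z":-0.12,"ax":0,"ay":0,"az":0},{"x":0,"y":0,"z":-0.12,"ax":0,"ay":0,"az":0}]' 60
python3 - <<'E'
from h import *
go(438.6,-235.5,120,2.3)
c=calibration("wrist");p,d=capture("wrist");cv2.imwrite(f"pics/wrist2.png",p[:,:,::-1]);np.save(f"pics/wrist2d.npy",d)
P=wcloud(d,c)
def bands(z,th,m0):
    m=(np.abs(P[...,2]-z)<6)&m0
    q=P[m][:,:2];R,l=edges(q,th);print(z,len(q),np.percentile(l,[.3,99.7],axis=0).round(1).tolist())
    return m
m0=np.hypot(P[...,0]-560,P[...,1]-240)<110
a=bands(80,355,m0);b=bands(50,355,m0)
cv2.imwrite("pics/m2.png",a*255+b*128)
print("A",fitL(P[a][:,:2]),np.median(P[a][:,2]))
E
```

```text
time_s: 7.55
tool_pos: [540.8, 272.2, 180.8]
tool_rot: [-3.132, 0.139, -0.014]
ft_force: [-0.4, -1.1, 0.2]
width: 66.4
pos [540.8 272.2 180.8] jaw -95.1 w 66.4 q [-0.83  0.25  0.38  1.65 -0.1   1.25 -2.09] t 7.55
shift [-0.0575  0.5152  0.0567] turn [  0.1  -0.7 -97.4]
80 8744 [[484.6, 240.8], [584.2, 339.9]]
50 2564 [[485.7, 240.6], [585.6, 293.4]]
A (array([587.87973908, 267.86412696,   3.05612947]), np.float64(0.12084362781003823)) 80.22071809499468[ WARN:0@2.103] global loadsave.cpp:1063 imwrite_ Unsupported depth image for selected encoder is fallbacked to CV_8U.
```

View pics/wrist2.png

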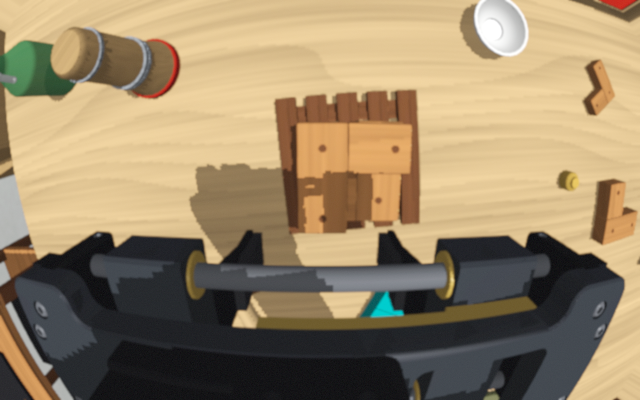

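View pics/m2.png

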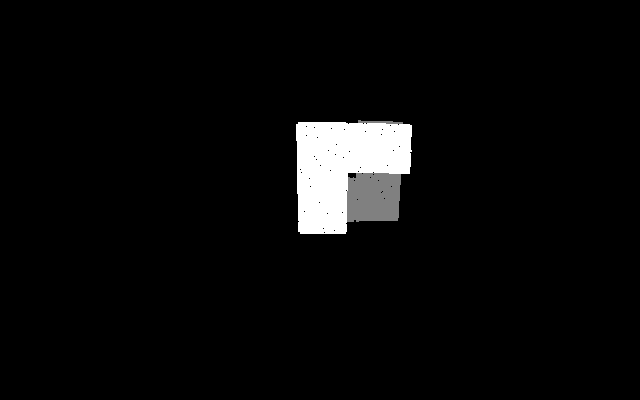

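```bash
python3 -m crank '[{"x":-0.006,"y":0.05,"z":0,"ax":0,"ay":0,"az":-10},{"x":-0.012,"y":0.1,"z":0,"ax":0,"ay":0,"az":-20},{"x":-0.018,"y":0.15,"z":0,"ax":0,"ay":0,"az":-30},{"x":-0.024,"y":0.2,"z":0,"ax":0,"ay":0,"az":-40},{"x":-0.03,"y":0.25,"z":0,"ax":0,"ay":0,"az":-50},{"x":-0.036,"y":0.3,"z":0,"ax":0,"ay":0,"az":-60},{"x":-0.042,"y":0.36,"z":0,"ax":0,"ay":0,"az":-70},{"x":-0.048,"y":0.42,"z":0,"ax":0,"ay":0,"az":-80},{"x":-0.053,"y":0.47,"z":0.02,"ax":0,"ay":0,"az":-90},{"x":-0.0575,"y":0.515,"z":0.055,"ax":0,"ay":-0,"az":-97.4},{"x":-0.0575,"y":0.515,"z":0.055,"ax":0,"ay":0,"az":-97.4},{"x":-0.0575,"y":0.515,"z":0.055,"ax":0,"ay":0,"az":-97.4}]' 60
python3 -m crank '[{"x":0,"y":0,"z":0,"ax":0,"ay":0,"az":0},{"x":0,"y":0,"z":0,"ax":0,"ay":0,"az":0}]'
python3 - <<'E'
from h import *
go(438.6,-235.5,5,2.3)
c=calibration("wrist");p,d=capture("wrist");cv2.imwrite(f"pics/wrist3.png",p[:,:,::-1])
P=wcloud(d,c)
m=(np.abs(P[...,2]-30)<7)&(np.hypot(P[...,0]-450,P[...,1]+200)<110)
n,l,st,_=cv2.connectedComponentsWithStats(m.astype(np.uint8));i=1+st[1:,4].argmax();q=P[l==i];x,f=fitL(q[:,:2])
print(st[i],x,np.rad2deg(x[2])%360,f)
E
```

```text
time_s: 9.1
tool_pos: [433.1, -237.7, 117.8]
tool_rot: [-2.177, -2.261, 0.003]
ft_force: [0.5, -0.3, -0.1]
width: 66.5
time_s: 9.35
tool_pos: [435.8, -235.9, 119.5]
tool_rot: [2.173, 2.268, 0.002]
ft_force: [-0.2, -0.3, -0.7]
width: 66.2
pos [ 435.8 -235.9  119.5] jaw 2.5 w 66.2 q [-0.31  0.08  0.79  1.98 -0.06  1.11  0.55] t 9.35
shift [0.0003 0.0027 0.1145] turn [ 0.1 -0.   0.2]
[ 296  118  121  116 9531] [ 436.61669944 -185.03329325    4.7529584 ] 272.32445661305155 0.12131706330084388
```

View pics/wrist3.png

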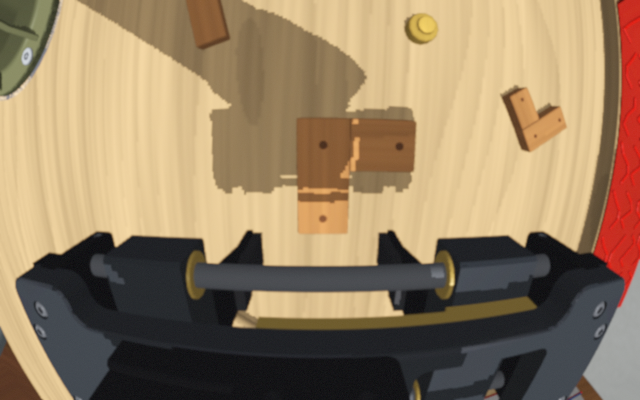

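```bash
python3 -m crank '[{"x":0,"y":0.002,"z":0.05,"ax":0,"ay":0,"az":0.2},{"x":0,"y":0.002,"z":0.09,"ax":0,"ay":0,"az":0.2},{"x":0,"y":0.002,"z":0.105,"ax":0,"ay":0,"az":0.2},{"x":0,"y":0.002,"z":0.112,"ax":0,"ay":0,"az":0.2},{"x":0,"y":0.002,"z":0.112,"ax":0,"ay":0,"az":0.2},{"x":0,"y":0.002,"z":0.112,"ax":0,"ay":0,"az":0.2}]'
python3 - <<'E'
from h import *
go(438.6,-235,5,2.3)
E
```

```text
time_s: 10.15
tool_pos: [438.1, -237.3, 8.3]
tool_rot: [2.178, 2.262, 0.002]
ft_force: [-0.3, 0.3, -0.4]
width: 66.3
pos [ 438.1 -237.3    8.3] jaw 2.2 w 66.3 q [-0.24  0.28  0.76  2.07 -0.25  0.88  0.7 ] t 10.15
shift [0.0023 0.0006 0.0033] turn [ 0.1  0.  -0.1]
```

```bash
python3 -m crank '[{"x":0.002,"y":0.0005,"z":0.0035,"ax":0,"ay":0,"az":0},{"x":0.002,"y":0.0005,"z":0.0035,"ax":0,"ay":0,"az":0},{"x":0.002,"y":0.0005,"z":0.0035,"ax":0,"ay":0,"az":0}]'
python3 -m crank '[{"x":0.0,"y":0.0,"z":0.0,"ax":0,"ay":0,"az":0},{"x":0.0,"y":0,"z":0,"ax":0,"ay":0,"az":0},{"x":0,"y":0,"z":0,"ax":0,"ay":0,"az":0},{"x":0,"y":0,"z":0,"ax":0,"ay":0,"az":0},{"x":0,"y":0,"z":0,"ax":0,"ay":0,"az":0}]' 255 30
python3 - <<'E'
from h import *
go(438.6,-235,5,2.3)
E
python3 -m crank '[{"x":0,"y":0,"z":-0.06,"ax":0,"ay":0,"az":0},{"x":0,"y":0,"z":-0.12,"ax":0,"ay":0,"az":0},{"x":0,"y":0,"z":-0.17,"ax":0,"ay":0,"az":0},{"x":0,"y":0,"z":-0.18,"ax":0,"ay":0,"az":-5},{"x":0,"y":0,"z":-0.18,"ax":0,"ay":0,"az":-10}]'
python3 - <<'E'
from h import *
c,s=np.cos(np.deg2rad(355)),np.sin(np.deg2rad(355))
print(527.8+50*c,216.3+50*s)
go(527.8+50*c,216.3+50*s,180,85)
E
```

```text
time_s: 10.52
tool_pos: [437.5, -234.9, 3.7]
tool_rot: [2.179, 2.263, 0.0]
ft_force: [0.1, -1.1, 0.2]
width: 66.4
time_s: 11.15
tool_pos: [437.5, -235.0, 3.6]
tool_rot: [2.179, 2.263, 0.0]
ft_force: [-0.1, -0.4, -0.2]
width: 43.7
pos [ 437.5 -235.     3.6] jaw 2.2 w 43.7 q [-0.24  0.28  0.76  2.07 -0.25  0.88  0.7 ] t 11.15
shift [-0.0001  0.0011 -0.0014] turn [ 0.   0.  -0.1]
time_s: 11.78
tool_pos: [437.9, -235.1, 184.7]
tool_rot: [1.969, 2.446, 0.003]
ft_force: [-0.5, 0.3, -1.3]
width: 43.7
577.6097349045872 211.94221286261708
pos [ 437.9 -235.1  184.7] jaw 12.3 w 43.7 q [-0.37 -0.01  0.82  1.9   0.    1.24  0.66] t 11.78
shift [0.4069 0.2319 0.0052] turn [  0.1   0.1 -72.7]
```

```bash
python3 -m crank '[{"x":0.05,"y":0.028,"z":0,"ax":0,"ay":0,"az":-8},{"x":0.1,"y":0.056,"z":0,"ax":0,"ay":0,"az":-16},{"x":0.15,"y":0.085,"z":0,"ax":0,"ay":0,"az":-25},{"x":0.2,"y":0.115,"z":0,"ax":0,"ay":0,"az":-34},{"x":0.25,"y":0.143,"z":0,"ax":0,"ay":0,"az":-43},{"x":0.3,"y":0.171,"z":0,"ax":0,"ay":0,"az":-52},{"x":0.35,"y":0.2,"z":0,"ax":0,"ay":0,"az":-61},{"x":0.39,"y":0.222,"z":0,"ax":0,"ay":0,"az":-69},{"x":0.407,"y":0.232,"z":0,"ax":0,"ay":0,"az":-72.7},{"x":0.407,"y":0.232,"z":0,"ax":0,"ay":0,"az":-72.7},{"x":0.407,"y":0.232,"z":0,"ax":0,"ay":0,"az":-72.7},{"x":0.407,"y":0.232,"z":0,"ax":0,"ay":0,"az":-72.7}]' 
python3 -m crank '[{"x":0,"y":0,"z":0,"ax":0,"ay":0,"az":0},{"x":0,"y":0,"z":0,"ax":0,"ay":0,"az":0}]'
python3 - <<'E'
from h import *
go(577.6,211.9,95,85)
c=calibration("wrist");p,d=capture("wrist");cv2.imwrite("pics/wrist4.png",p[:,:,::-1])
P=wcloud(d,c);zt=robot.get_state()["tool_pos"][2]+26
m=np.abs(P[...,2]-zt)<6
m[:, :260]=0;m[:,490:]=0;m[240:]=0
R,l=edges(P[m][:,:2],355)
b=np.arange(l[:,1].min()+5,l[:,1].max()-5,3);e=[l[(l[:,1]>=t)&(l[:,1]<t+3),0].min() for t in b]
b2=np.arange(l[:,0].min()+5,l[:,0].max()-5,3);e2=[l[(l[:,0]>=t)&(l[:,0]<t+3),1].min() for t in b2]
print("slopes",np.rad2deg(np.polyfit(b,e,1)[0]),np.rad2deg(np.polyfit(b2,e2,1)[0]))
print("heel",np.array([np.median(e)+22,np.median(e2)+22])@R, "z",np.median(P[m][:,2]))
E
```

```text
time_s: 13.28
tool_pos: [578.5, 209.9, 183.8]
tool_rot: [0.146, 3.138, -0.0]
ft_force: [0.6, -0.6, -1.7]
width: 43.8
time_s: 13.52
tool_pos: [578.5, 211.3, 183.8]
tool_rot: [0.142, 3.138, 0.0]
ft_force: [-0.2, -0.0, -1.8]
width: 43.7
pos [578.5 211.3 183.8] jaw 84.8 w 43.7 q [-0.74  0.28  0.41  1.61 -0.12  1.28  1.18] t 13.53
shift [0.001  0.0004 0.0888] turn [ 0.   0.  -0.2]
slopes 0.40185159399684595 -0.5004214006731821
heel [530.60752045 216.86472445] z 210.4454485471461
```

View pics/wrist4.png

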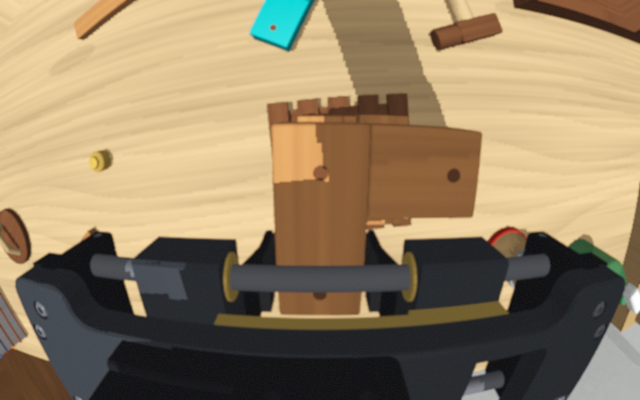

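```bash
python3 -m crank '[{"x":0.001,"y":0.0004,"z":0.04,"ax":0,"ay":0,"az":-0.2},{"x":0.001,"y":0.0004,"z":0.075,"ax":0,"ay":0,"az":-0.2},{"x":0.001,"y":0.0004,"z":0.085,"ax":0,"ay":0,"az":-0.2},{"x":0.001,"y":0.0004,"z":0.085,"ax":0,"ay":0,"az":-0.2},{"x":0.001,"y":0.0004,"z":0.085,"ax":0,"ay":0,"az":-0.2}]'
python3 - <<'E'
from h import *
go(577.6,211.9,84,85)
for k in range(4):
    s=robot.get_state();c=calibration("wrist");p,d=capture("wrist")
    P=wcloud(d,c);zt=s["tool_pos"][2]+26
    m=np.abs(P[...,2]-zt)<6
    m[:, :260]=0;m[:,490:]=0;m[240:]=0
    R,l=edges(P[m][:,:2],355)
    b=np.arange(l[:,1].min()+5,l[:,1].max()-5,3);e=[np.percentile(l[(l[:,1]>=t)&(l[:,1]<t+3),0],1) for t in b]
    b2=np.arange(l[:,0].min()+5,l[:,0].max()-5,3);e2=[np.percentile(l[(l[:,0]>=t)&(l[:,0]<t+3),1],1) for t in b2]
    h=np.array([np.median(e)+22,np.median(e2)+22])@R
    print("tool",s["tool_pos"].round(1),"heel",h.round(1),"z",np.median(P[m][:,2]).round(1),"slopes",np.rad2deg(np.polyfit(b,e,1)[0]).round(2),np.rad2deg(np.polyfit(b2,e2,1)[0]).round(2))
    if k<2:
        m0=(np.abs(P[...,2]-80)<4)&(np.hypot(P[...,0]-560,P[...,1]-240)<110)
        _,la=edges(P[m0][:,:2],355);print("A visible",len(la),np.percentile(la,[.5,99.5],axis=0).round(1).tolist())
cv2.imwrite("pics/wrist5.png",p[:,:,::-1])
E
```

```text
time_s: 14.2
tool_pos: [578.8, 212.7, 100.4]
tool_rot: [0.136, 3.136, 0.002]
ft_force: [0.1, 0.3, -1.1]
width: 43.5
pos [578.8 212.7 100.4] jaw 85.0 w 43.5 q [-0.72  0.35  0.4   1.7  -0.15  1.12  1.2 ] t 14.2
shift [ 0.0012 -0.0009  0.0164] turn [0.1 0.1 0. ]
tool [578.8 212.7 100.4] heel [531.1 218.8] z 126.9 slopes 0.03 -0.88
A visible 2194 [[483.8, 293.0], [578.7, 339.2]]
tool [578.8 212.7 100.4] heel [531.1 218.9] z 127.0 slopes 0.03 -0.66
A visible 2186 [[483.8, 293.0], [578.8, 339.1]]
tool [578.6 212.7 100.2] heel [531.  218.9] z 126.8 slopes 0.01 -0.98
tool [578.4 212.6 100. ] heel [530.8 218.9] z 126.6 slopes 0.04 -0.86
```

View pics/wrist5.png

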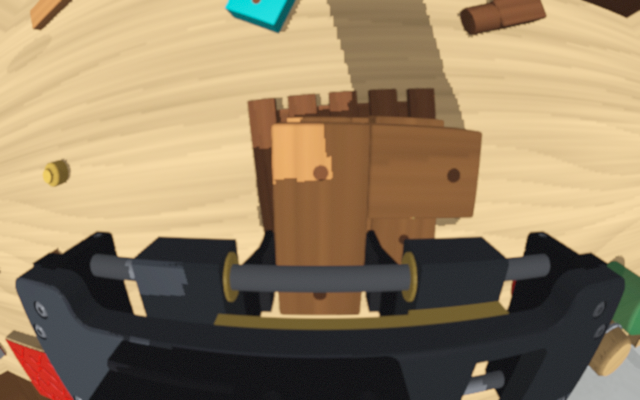

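Run:
```python
from h import *
s=robot.get_state();print(s["tool_pos"])
for n in("scene","top"):
    p,d=capture(n);cv2.imwrite(f"pics/{n}6.png",p[:,:,::-1]);np.save(f"pics/{n}6d.npy",d)
    P=cloud(n,d,calibration(n))
    rng=np.hypot(P[...,0]-560,P[...,1]-240)<95
    for nm,z in(("B",126.5),("A",80),("base",50)):
        m=rng&(np.abs(P[...,2]-z)<5)
        cv2.imwrite(f"pics/{n}6_{nm}.png",m.astype(np.uint8)*255)
        R,l=edges(P[m][:,:2],355);print(n,nm,len(l),np.percentile(l,[.5,99.5],axis=0).round(1).tolist() if len(l) else "")
a=[cv2.imread(f"pics/{n}6.png") for n in("scene","top")]
b=a[0][200:400,300:600];t=a[1][100:300,100:400]
b[...]=b
cv2.imwrite("pics/c6.png",cv2.resize(np.vstack([b,t]),None,fx=1.5,fy=1.5))
```

```text
[578.22407332 212.54160406  99.75361385]
scene B 752 [[487.0, 241.0], [586.6, 324.6]]
scene A 834 [[527.3, 243.5], [583.8, 340.0]]
scene base 100 [[582.6, 241.1], [585.2, 338.7]]
top B 1286 [[486.3, 239.1], [531.1, 326.1]]
top A 77 [[483.1, 293.9], [538.0, 336.2]]
top base 281 [[483.0, 237.3], [534.4, 324.7]]
```

View pics/c6.png

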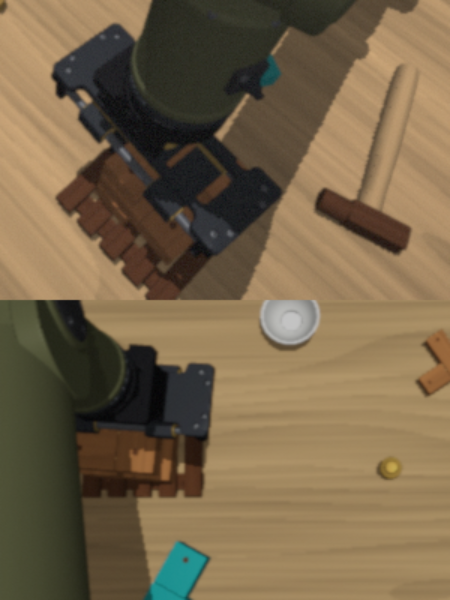

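```bash
python3 -m crank '[{"x":0.0022,"y":-0.0012,"z":0.006,"ax":0,"ay":0,"az":0},{"x":0.0022,"y":-0.0012,"z":0.012,"ax":0,"ay":0,"az":0},{"x":0.0022,"y":-0.0012,"z":0.012,"ax":0,"ay":0,"az":0},{"x":0.0022,"y":-0.0012,"z":0.012,"ax":0,"ay":0,"az":0}]'
python3 - <<'E'
from h import *
go(577.6,211.9,83.6,85)
for n in("scene","top"):
    p,d=capture(n)
    P=cloud(n,d,calibration(n))
    rng=np.hypot(P[...,0]-560,P[...,1]-240)<95
    for nm,z in(("B",114),("A",80),("base",50)):
        m=rng&(np.abs(P[...,2]-z)<5)
        R,l=edges(P[m][:,:2],355);print(n,nm,len(l),np.percentile(l,[.5,99.5],axis=0).round(1).tolist() if len(l) else "")
E
```

```text
time_s: 15.0
tool_pos: [575.3, 211.2, 86.5]
tool_rot: [-0.136, -3.139, 0.0]
ft_force: [-0.2, -0.7, -2.5]
width: 43.7
pos [575.3 211.2  86.5] jaw 85.1 w 43.7 q [-0.72  0.36  0.4   1.72 -0.15  1.1   1.21] t 15.0
shift [-0.0023  0.0009  0.0029] turn [-0.  -0.   0.1]
scene B 707 [[484.0, 239.5], [583.8, 323.3]]
scene A 758 [[526.4, 245.5], [583.8, 339.9]]
scene base 103 [[582.6, 241.4], [585.3, 338.7]]
top B 1204 [[483.8, 237.8], [528.3, 323.4]]
top A 29 [[483.0, 237.8], [533.1, 328.9]]
top base 155 [[483.0, 237.4], [530.3, 326.0]]
```

```bash
python3 -m crank '[{"x":0,"y":0.0005,"z":0.0015,"ax":0,"ay":0,"az":0},{"x":0,"y":0.0005,"z":0.003,"ax":0,"ay":0,"az":0},{"x":0,"y":0.0005,"z":0.003,"ax":0,"ay":0,"az":0}]'
```

```text
time_s: 15.48
tool_pos: [575.4, 211.9, 83.6]
tool_rot: [0.136, 3.138, 0.0]
ft_force: [-0.2, -0.4, -1.6]
width: 43.8
```

```bash
python3 -m crank '[{"x":0,"y":0,"z":0.001,"ax":0,"ay":0,"az":0},{"x":0,"y":0,"z":0.001,"ax":0,"ay":0,"az":0}]'
```

```text
time_s: 15.72
tool_pos: [575.4, 211.9, 83.6]
tool_rot: [0.135, 3.138, 0.001]
ft_force: [-1.9, 0.1, 5.9]
width: 43.8
```

Contact; release and back off.

```bash
python3 -m crank '[{"x":0,"y":0,"z":0,"ax":0,"ay":0,"az":0},{"x":0,"y":0,"z":0,"ax":0,"ay":0,"az":0},{"x":0,"y":0,"z":0,"ax":0,"ay":0,"az":0},{"x":0,"y":0,"z":-0.02,"ax":0,"ay":0,"az":0},{"x":0,"y":0,"z":-0.06,"ax":0,"ay":0,"az":0},{"x":0,"y":0,"z":-0.12,"ax":0,"ay":0,"az":0},{"x":0.05,"y":-0.05,"z":-0.12,"ax":0,"ay":0,"az":0},{"x":0.05,"y":-0.11,"z":-0.12,"ax":0,"ay":0,"az":0},{"x":0.05,"y":-0.17,"z":-0.12,"ax":0,"ay":0,"az":0},{"x":0.05,"y":-0.23,"z":-0.12,"ax":0,"ay":0,"az":0},{"x":0.05,"y":-0.29,"z":-0.12,"ax":0,"ay":0,"az":0},{"x":0.05,"y":-0.3,"z":-0.12,"ax":0,"ay":0,"az":0}]' 60
python3 - <<'E'
from h import *
for n in("scene","top"):
    p,d=capture(n);cv2.imwrite(f"pics/{n}7.png",p[:,:,::-1])
    P=cloud(n,d,calibration(n))
    rng=np.hypot(P[...,0]-560,P[...,1]-240)<95
    for nm,z in(("B",110),("A",80),("base",50)):
        m=rng&(np.abs(P[...,2]-z)<6)
        R,l=edges(P[m][:,:2],355);print(n,nm,len(l),np.median(P[m][:,2]).round(1),np.percentile(l,[.5,99.5],axis=0).round(1).tolist())
        if nm=="B":
            x,f=fitL(P[m][:,:2]);print(x,np.rad2deg(x[2])%360,f)
    b=dict(scene=(195,198,245,238),top=(375,118,415,166))[n];Q=P[b[1]:b[3],b[0]:b[2]].reshape(-1,3);q=Q[np.abs(Q[:,2]-18)<8];print("small",fitL(q[:,:2],62,26))
E
```

```text
time_s: 17.23
tool_pos: [499.1, -88.3, 204.4]
tool_rot: [0.149, 3.135, -0.0]
ft_force: [-0.1, -0.3, 1.1]
width: 66.4
scene B 3425 110.0 [[484.6, 241.0], [583.6, 339.8]]
[527.10215591 217.42711428   6.1901061 ] 354.6669544376755 0.12100219357989342
scene A 1710 80.0 [[527.2, 248.2], [583.8, 340.0]]
scene base 195 50.1 [[515.0, 241.6], [585.1, 340.4]]
small (array([ 6.50987591e+02, -1.57373092e+02,  5.88571242e-01]), np.float64(0.20413885489429365))
top B 2338 108.7 [[483.7, 237.8], [582.5, 336.9]]
[ 5.26278306e+02  2.14577863e+02 -8.90305425e-02] 354.89892566603055 0.12084891121934042
top A 827 78.8 [[483.3, 237.4], [582.7, 337.4]]
top base 214 48.7 [[483.2, 237.4], [581.7, 326.2]]
small (array([nan, nan,  0.]), np.float64(nan))h.py:21: RuntimeWarning: Mean of empty slice.
  c0=pts.mean(0);best=None
  ret = um.true_divide(
```

View pics/scene7.png

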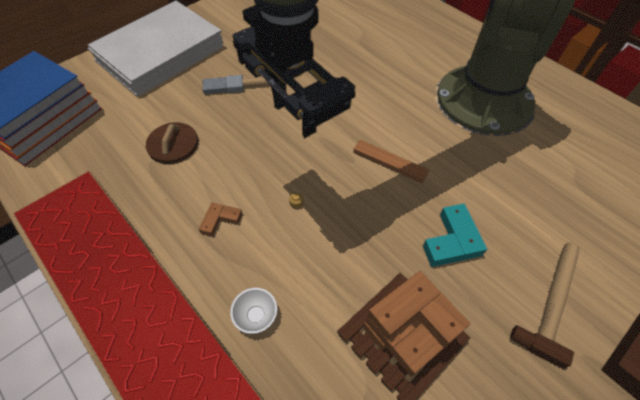

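View pics/top7.png

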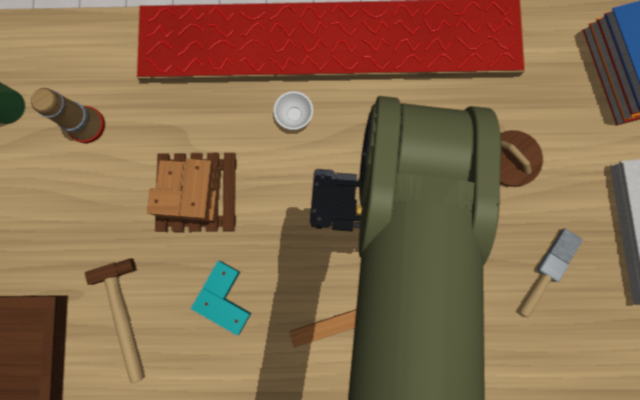

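```bash
python3 -m crank '[{"x":0,"y":0,"z":0,"ax":0,"ay":0,"az":0},{"x":0,"y":0,"z":0,"ax":0,"ay":0,"az":0},{"x":0,"y":0,"z":0,"ax":0,"ay":0,"az":0},{"x":0,"y":0,"z":0,"ax":0,"ay":0,"az":0}]'; python3 -c "
from plant import workorder
print(workorder.sign_off())"
```

```text
time_s: 17.82
tool_pos: [499.7, -82.3, 202.5]
tool_rot: [-0.134, -3.139, 0.0]
ft_force: [0.6, 0.6, 0.3]
width: 66.4
the job is handed in; nothing more can be done
None
```

I stacked both large L pieces flat on the base piece and handed the job in at about 17.8 s. The first is turned half round so the pair outlines a square. The second faces the same way as the base and sits squarely above it.

**Last checks, arm clear of the pile:** the scene and top cameras put the layer tops at about 50, 80 and 110 mm. Layer edges agree to about 1.5 mm, and the top piece's yaw is 354.7–354.9° against 355° for the base. The scene camera shows the small piece where it was.

**Checks that failed or disagreed:**
- The small piece's final check from the top camera failed because the arm hid it.
- While I held the second piece over the pile, the robot's pose reading and the cameras disagreed by about 2–3 mm. I followed the cameras, and the final images agree with that choice.

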